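# Refit the charger's knob and hold it pressed to start the charge

## Robot

A 6-joint arm with a two-finger parallel gripper is mounted at the origin on the work surface. World frame = base frame: x ahead of the robot, y to its left, z up, the work surface at z = 0. Lengths are in m, angles in degrees, forces in N, time in s.
With the tool pointing down it reaches from about 0.375 to 0.75 m from the base axis. Payload 9 kg.
Tool frame: the origin (TCP) lies where the fingers leave the gripper's body, on its centre line; the fingertips stand 73 mm ahead of it and the grasp point (between the pads) lies 54 mm ahead of it (robot.tip_reach is the distance from the TCP to the fingertips, in m); z points along the fingers, y is the line along which they close (so a half turn about z gives the same grasp; the last joint's range is limited). The gripper opens to 85 mm and grips with 20 to 120 N. Pads are 22 mm wide; open, the fingers measure 114 mm over their backs; the gripper's body (76 mm by 85 mm) begins 54 mm behind the grasp point. The pads swing forward as they close: fully open they stand 13 mm farther back than shut.
Start: joints at [60.636, 5.964, 5.575, 89.605, 0, 77.527], TCP at [0.174, 0.574, 0.304] pointing down, gripper open.
Joint ranges: [-171.21, 171.21], [-48.23, 106.86], [-62.78, 66.21], [-105.2, 120.99], [-86.42, 89.51], [-180, 180]. Speed limits (degrees/s): [127.2, 127.2, 147.25, 180, 180, 180].

## Interface

Orientations are given as [roll, pitch, yaw] about the fixed x, y, z axes, in that order (R = Rz(yaw) Ry(pitch) Rx(roll)).
In Python, from plant import robot gives the robot as it stands. Calls block until the motion is done:
- robot.move_pose(position, orientation): joint-space move of the TCP to a pose.
- robot.line_to(position, vel=0.15, rotation=None, guard=None): straight line of the TCP; rotation=None keeps the orientation; vel is the mean speed in m/s. With guard (N) it stops when the force on the tool has changed by that much, and returns True; else False.
- robot.goto_joints(angles): joint-space move.
- robot.set_gripper(opening): finger opening in m; the grip force is fixed at half the most; returns when the fingers have stopped.
- robot.pause(seconds).
- robot.ik(position, orientation): joint angles nearest the present ones, or None.
- robot.observe(): the state.
- robot.grab_frame(name): name is "side" or "top" or "wrist"; returns the picture (480x640x3 uint8, blue, green, red); there is no depth.
- robot.get_calibration(name): a dict with "vertical_fov" (degrees; the focal length in pixels is half the picture's height over the tangent of half this angle, whatever the lens; pixels are square), "cx", "cy" (the principal point, pixels), "rvec" (rotation vector, rad) and "tvec" (3), from world to camera coordinates, as OpenCV has them. Camera axes: x right, y down, z forward; pixel columns grow to the right and rows downward; lengths in m; the calibration is good to about 2 mm. The wrist camera is an equidistant fisheye: a pixel r from the principal point sees the ray r / f radians off the axis. A picture is of the moment at which its call begins: read the wrist's pose just before it. get_calibration takes no time and is no camera call; for the wrist camera it gives the pose at the moment of the call.
A pose or a line that the arm cannot do raises robot.IKError and nothing moves.
- robot.job_done(): hands the job in; it is judged then, once.
The state is a dict: "time": time; "q": joint angles; "qvel": joint speeds; "joint_torque": joint torques, N m; "tool_pos": TCP position; "tcp_rot": TCP orientation; "ft_force": force on the tool from outside, world axes, zero at the start; "torque": the same for the moment, N m; "gripper_width": finger opening in m; "gripper_force": force on a finger pad.
Only numpy, scipy, OpenCV 4.12 (cv2) and the standard library are available. Lean on these libraries where they do the work, as an engineer would, in place of code of your own. Each camera call takes 0.05 s, during which the arm holds its last target. There are 200 camera calls.

## Task

The black pointer knob has come off the battery charger and stands on the table: pick it up, turn it so that the flat in its bore matches the flat of the charger's D-shaft, and push it fully home. Then press knob and shaft down and keep them pressed in, as for the long press that starts a charge, and finish while still holding it down, with the other things on the table left where they are.

Things in the scene. Friction and masses are not known exactly. Their poses are not given: they have to be found in the camera images.
- knob_grip (a point): On the upright axis of the loose black metal knob, 22 mm above its underside: where to grip. x points to its nose, z up. The knob is 42 mm high, 26 mm wide between two flat upright sides (-y, +y) to grip; along x from a blunt end at -22 mm to a narrow nose at +26 mm; white line on top from axis to nose. Stands upright, bore down. 100 g, varies.
- knob_nose (a point): Tip of the knob's nose, 26 mm from its axis along +x and 16 mm above the underside.
- knob_bore (a point): Inner end of the knob's blind bore, on its axis, 16 mm above the underside and 6 mm below knob_grip; same axes. The bore is open at the underside, 16 mm deep, a D 13.2 mm in diameter with its flat 2.3 mm from the axis on the nose side (+x), its mouth countersunk 1 mm.
- shaft_tip (a point): Centre of the top end of the charger's upright steel D-shaft: 12 mm diameter, flat 1.8 mm from the axis, sharp flat edge, round side chamfered 1 mm. x points out of the flat (the knob's nose must point the same way), z up. At rest 26 mm above the panel, 92 mm above the table; hex nut 22 mm wide, 4 mm high at its foot. Knob home: knob_bore at shaft_tip. The shaft turns about z against 0.1 N m of friction.
- push (a joint): How far the D-shaft is pressed down into the charger, m: 0 at rest, 0.004 at the hard stop. A spring pushes back with 4 N at the start of the travel and 8 N at the stop; the press counts from 0.0025.
- charger_top (a point): Centre of the battery charger's flat top panel, 66 mm above the table; x to the back, y to the left. A white box with a black top, 150 mm (x) by 200 mm (y), fixed to the table. The shaft stands at x = -10, y = -55 mm from here; nothing else on the panel is over 5 mm high.
- knob: The pointer knob as a whole: origin at the centre of the bore's mouth on the underside, axes as knob_grip.
- wheel_a: Bystander: black model-car tyre on a brass-coloured spoked rim, 63 mm diameter, 26 mm high, lying flat; origin under its centre.
- wheel_b: Bystander: another such wheel; origin under its centre.
- tape: Bystander: roll of yellow tape, 72 mm diameter, 18 mm high, lying flat; origin under its centre.
- lipo: Bystander: black battery pack with a pale label, 138 x 46 x 25 mm, long side along x; origin under its centre.
- driver: Bystander: screwdriver with black handle, 170 mm long along its x, lying on the table to the left.
- bottle: Bystander: clear drink bottle, 62 mm diameter, 190 mm high, standing; origin under its centre.
- glue: Bystander: small white glue bottle with a thin nozzle, 26 mm diameter, 66 mm high, standing; origin under its centre.
- dish: Bystander: shallow steel dish of screws, 80 mm diameter, 18 mm high; origin under its centre.
Things that resemble listed ones, but are neither listed nor needed, are in the scene too. Leave any pink look-alike of the part that bears shaft_tip alone.

How it is judged (in metres and radians):
On the way, in this order (a step that is already met when the one before it is completed fails the run):
1. the knob is picked up off the table (height (world z) of knob above 0.03 m and contact force between the fingers and knob above 2 N), for 0.2 s.
2. the knob is home on the D-shaft with its flat to the shaft's flat (distance between knob_bore and shaft_tip below 0.0035 m and angle between the x axis of knob_grip and the x axis of shaft_tip, either way round below 0.35 rad and x of knob_nose in the frame of shaft_tip above 0.02 m and angle between knob_grip's own z axis and vertical below 0.12 rad), for 0.2 s.
At the end, for the whole second after the job is handed in: The knob is home on the D-shaft (bore end within 3.5 mm of the shaft tip, nose on the side of the flat, in line within 0.35 rad, upright within 0.12 rad), the shaft is pressed in by more than 2.5 mm of its 4 mm, and the knob is at rest with the fingers still on it (over 2 N) (all of step 2 and contact force between the fingers and knob above 2 N and value of joint push above 0.0025 m and linear speed of knob below 0.01 m/s); the arm keeps its last pose, push and grip.
It fails at once if a bystander (wheels, tape, battery pack, screwdriver, bottle, glue, dish) is moved more than 30 mm (distance of any of wheel_a, wheel_b, tape, lipo, driver, bottle, glue, dish from where it was at the start of the episode above 0.03 m).
It also fails if it takes over 38 s, if anything falls off the work surface, if the arm or the gripper's body presses on something with over 40 N, if the wrist force passes 120 N, or if a joint passes its speed limit or range.

## Working session

There is one attempt and no reset: what is moved stays moved. The work goes in short steps, each a Python script; the robot and the scene stay as the last script left them, time stands still between calls to the robot, and variables do not carry over. Pictures are saved under pics/ and viewed, at most 10 in all, crops included, and the job is handed in when it is done.

```bash
ls; mkdir -p pics; python3 - <<'E'
from plant import robot
import cv2,numpy as np
for n in ("top","side","wrist"):
    im=robot.grab_frame(n); cv2.imwrite(f"pics/{n}0.png",im); c=robot.get_calibration(n); print(n,c)
print(robot.observe()["time"],robot.tip_reach)
E
```

```text
pics
top {'vertical_fov': 46.46647658784947, 'cx': 307.9754124506602, 'cy': 239.80665995791642, 'rvec': array([ 2.18181558, -2.12820833,  0.14414447]), 'tvec': array([-0.0073517 ,  0.47226994,  1.43647799])}
side {'vertical_fov': 45.01929817342702, 'cx': 315.19741071869095, 'cy': 252.0320375671872, 'rvec': array([ 0.37541425, -2.67961444,  1.35555105]), 'tvec': array([0.45663934, 0.138895  , 1.23695693])}
wrist {'vertical_fov': 65.70646984690485, 'cx': 321.2345830175782, 'cy': 237.36989797398573, 'rvec': array([-2.31070335, -1.71391184, -0.26766689]), 'tvec': array([-0.59900893, -0.041054  ,  0.38184284])}
0.15 0.0726
```

View pics/top0.png

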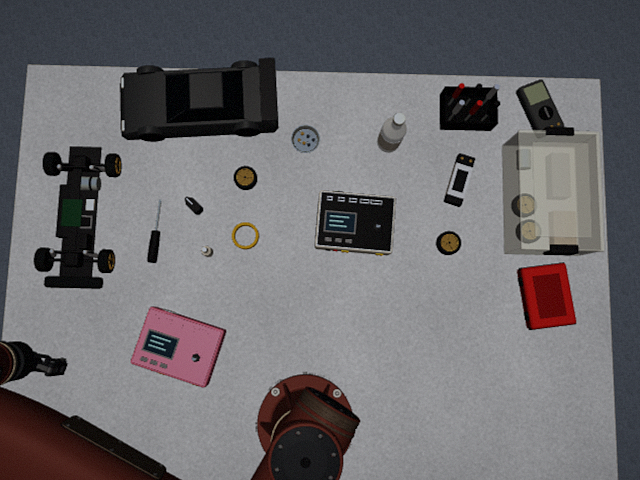

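View pics/side0.png

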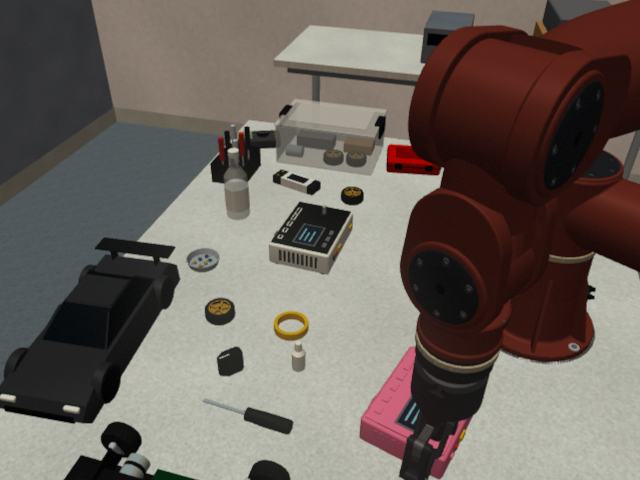

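The top view shows the black knob at about (194,205). The white charger with the black top is at (356,222), with its shaft at about (378,226). The pink box at (180,345), with its own knob or shaft at (196,357), is the look-alike. The charger I want is the white and black one, because it matches the description. In the side view the knob is at (230,361) and the shaft at (324,210).

```bash
cat > h.py <<'E'
from plant import robot
import cv2, numpy as np
def f_of(c): return 240/np.tan(np.radians(c["vertical_fov"])/2)
def ray(c,uv,fish=False):
    d=(np.array(uv,float)-[c["cx"],c["cy"]])/f_of(c)
    if fish:
        r=np.linalg.norm(d); d=np.r_[d/max(r,1e-9)*np.sin(r),np.cos(r)]
    else: d=np.r_[d,1]
    R=cv2.Rodrigues(c["rvec"])[0]; return -R.T@c["tvec"], R.T@(d/np.linalg.norm(d))
def onz(c,uv,z,fish=False):
    o,d=ray(c,uv,fish); return o+d*(z-o[2])/d[2]
def cross(rays):
    A=[];b=[]
    for o,d in rays:
        P=np.eye(3)-np.outer(d,d); A.append(P); b.append(P@o)
    return np.linalg.lstsq(np.vstack(A),np.hstack(b),rcond=None)[0]
E
python3 - <<'E'
from h import *
t=cv2.imread("pics/top0.png"); s=cv2.imread("pics/side0.png")
ct,cs=robot.get_calibration("top"),robot.get_calibration("side")
print("cam",ray(ct,(0,0))[0],ray(cs,(0,0))[0])
print("knob top z.042",onz(ct,(193,204),.042), "side", onz(cs,(230,354),.042))
print("shaft z.092",onz(ct,(378,226),.092),onz(cs,(324,207),.092))
for p in [(319,191),(395,194),(393,254),(315,249)]: print(onz(ct,p,.066))
print("glue",onz(ct,(206,251),.03)[:2],"driver",onz(ct,(155,240),.02)[:2],"wheel",onz(ct,(245,178),.026)[:2],"tape",onz(ct,(245,236),.018)[:2],"lipo",onz(ct,(460,180),.025)[:2],"bottle",onz(ct,(398,120),.19)[:2])
def crop(im,u,v,w=25): return cv2.resize(im[v-w:v+w,u-w:u+w],(390,390),interpolation=cv2.INTER_CUBIC)
cv2.imwrite("pics/crop1.png",np.hstack([crop(t,194,205),crop(t,378,226)]))
E
```

```text
cam [0.2810779  0.00627636 1.48577178] [0.19991673 1.00466123 0.84176176]
knob top z.042 [0.55799998 0.30837835 0.042     ] side [0.55254165 0.31371223 0.042     ]
shaft z.092 [ 0.50386345 -0.17135625  0.092     ] [ 0.49794343 -0.16038903  0.092     ]
[ 0.59593553 -0.02098263  0.066     ]
[ 0.59304338 -0.21803767  0.066     ]
[ 0.4366015  -0.21359729  0.066     ]
[ 0.44445261 -0.01408979  0.066     ]
glue [0.43616889 0.2704852 ] driver [0.46305633 0.40824817] wheel [0.63516939 0.1766363 ] tape [0.47997131 0.17140032] lipo [ 0.64470966 -0.39837984] bottle [ 0.74764032 -0.20489134]
```

View pics/crop1.png

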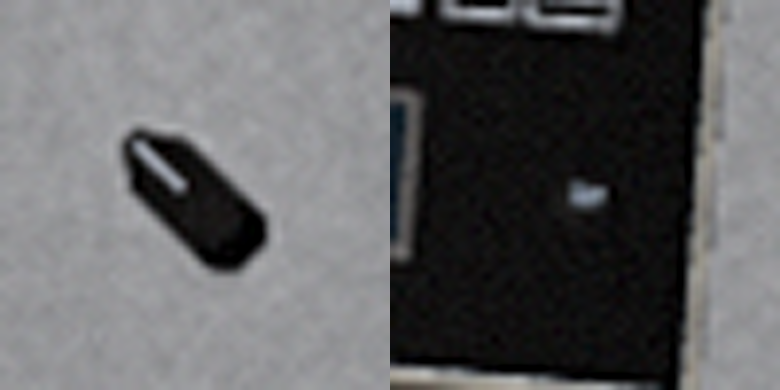

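The crop confirms both. The left half is the loose black knob, with its white line from the axis at about (193,204) to the nose at (187,199). The right half is the steel D-shaft of the white and black charger at (379,226). Next I look at each from close by with the wrist camera.

```bash
cat >> h.py <<'E'
def cam_off(): # camera centre and axis in the tool frame
    c=robot.get_calibration("wrist"); s=robot.observe(); R=cv2.Rodrigues(c["rvec"])[0]
    from scipy.spatial.transform import Rotation as Ro
    T=Ro.from_euler("xyz",s["tcp_rot"],degrees=True).as_matrix()
    return T.T@(-R.T@c["tvec"]-s["tool_pos"]), T.T@R.T
def snap(name):
    import pickle
    c=robot.get_calibration("wrist"); im=robot.grab_frame("wrist")
    cv2.imwrite(f"pics/{name}.png",im); pickle.dump(c,open(f"pics/{name}.pkl","wb"))
    return c,im
E
python3 - <<'E'
from h import *
o,A=cam_off(); print("cam in tool",o.round(4),"axis",A[:,2].round(3))
print(robot.observe()["tcp_rot"])
from scipy.spatial.transform import Rotation as Ro
# put the camera axis over target at height z
def over(target,z,yaw):
    T=Ro.from_euler("xyz",[180,0,yaw],degrees=True).as_matrix()
    d=T@A[:,2]; p=T@o; h=z+p[2]-target[2]
    pos=np.r_[(np.array(target[:2])-p[:2]-d[:2]*h/-d[2]),z]
    return pos
for t,z,n in (((.557,.309,.042),.25,"wk"),((.502,-.168,.092),.28,"ws")):
    for yaw in (45,0,-45,135,-135,90,180,-90):
        p=over(t,z,yaw); q=robot.ik(p,[180,0,yaw])
        if q is not None: break
    print(n,yaw,p,np.round(q,0))
    robot.move_pose(p,[180,0,yaw]); robot.pause(.2); snap(n)
print(robot.observe()["time"])
a=cv2.imread("pics/wk.png");b=cv2.imread("pics/ws.png")
cv2.imwrite("pics/wboth.png",np.hstack([a[90:390,120:520],b[90:390,120:520]]))
E
```

```text
cam in tool [ 0.0784 -0.0001 -0.0713] axis [-0.308 -0.001  0.951]
[-1.79940091e+02 -1.34669177e-02  1.63108088e+02]
wk 45 [0.56573526 0.3171978  0.25      ] [ 18.  14.   9.  85.   0. 153.]
ws 45 [ 0.50614141 -0.16436375  0.28      ] [-32.  -6.  -9.  87.   0. 103.]
4.1417
```

View pics/wboth.png

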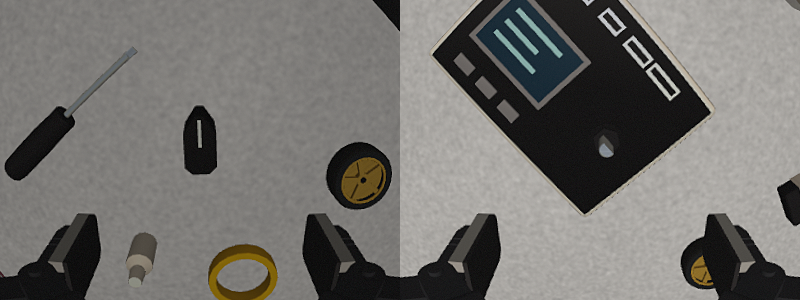

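The wrist pictures show the knob at full-frame (320,230), with its white line along the image's vertical. The shaft tip is at full-frame (326,238), a bright disc on a dark stalk. I'll measure both next and enlarge the shaft.

```bash
python3 - <<'E'
from h import *
import pickle
a=cv2.imread("pics/wk.png");b=cv2.imread("pics/ws.png")
ck=pickle.load(open("pics/wk.pkl","rb"));cs=pickle.load(open("pics/ws.pkl","rb"))
g=cv2.cvtColor(a,cv2.COLOR_BGR2GRAY)
print(a[222-0:224,320])
dark=(g<45).astype(np.uint8); n,l,st,ce=cv2.connectedComponentsWithStats(dark)
for i in range(1,n):
    if 300<st[i,4]<8000 and abs(ce[i][0]-320)<25 and abs(ce[i][1]-230)<25:
        x,y,w,h,_=st[i]; print("knob",st[i],ce[i])
        sub=g[y:y+h,x:x+w]; hull=cv2.convexHull(np.argwhere(l==i)[:,::-1].astype(np.int32))
        m=np.zeros_like(g); cv2.fillConvexPoly(m,hull,1)
        w_=np.argwhere((m==1)&(g>110))[:,::-1]; 
        m2=cv2.erode(m,np.ones((5,5)));w_=np.argwhere((m2==1)&(g>80))[:,::-1]
        P=np.array([onz(ck,p,.042,True)[:2] for p in w_]); c=P.mean(0); u=np.linalg.svd(P-c)[2][0]
        if u@[1,1]<0:u=-u
        s=(P-c)@u; print("line",len(P),"ends",c+u*s.min(),c+u*s.max(),"len",np.ptp(s),"yaw",np.degrees(np.arctan2(u[1],u[0])))
        H=np.array([onz(ck,p[0],.042,True)[:2] for p in hull]); rel=(H-(c+u*s.min()))@np.c_[u,[-u[1],u[0]]]; print("hull@42 in knob frame",rel.min(0),rel.max(0))
gb=cv2.cvtColor(b,cv2.COLOR_BGR2GRAY); r=gb[218:260,305:347]
m=(r>100).astype(np.uint8); n,l,st,ce=cv2.connectedComponentsWithStats(m); print(st[1:],ce[1:]+[305,218])
for p in ce[1:]: print(onz(cs,p+[305,218],.092,True))
big=cv2.resize(b[208:268,285:365],(800,600),interpolation=cv2.INTER_CUBIC)
big=cv2.convertScaleAbs(big,alpha=1.5,beta=20)
cv2.imwrite("pics/shaft.png",big)
E
```

```text
[[125 132 130]
 [125 132 131]]
knob [ 303  196   34   68 1778] [319.7367829  232.66816648]
line 103 ends [0.55687173 0.31025947] [0.57173641 0.32659198] len 0.022084150845675207 yaw 47.69379297885882
hull@42 in knob frame [-0.02242753 -0.01275838] [0.03317587 0.01278833]
[[ 14  16  14  13 122]] [[324.92622951 240.75409836]]
[ 0.50332382 -0.17155624  0.092     ]
```

View pics/shaft.png

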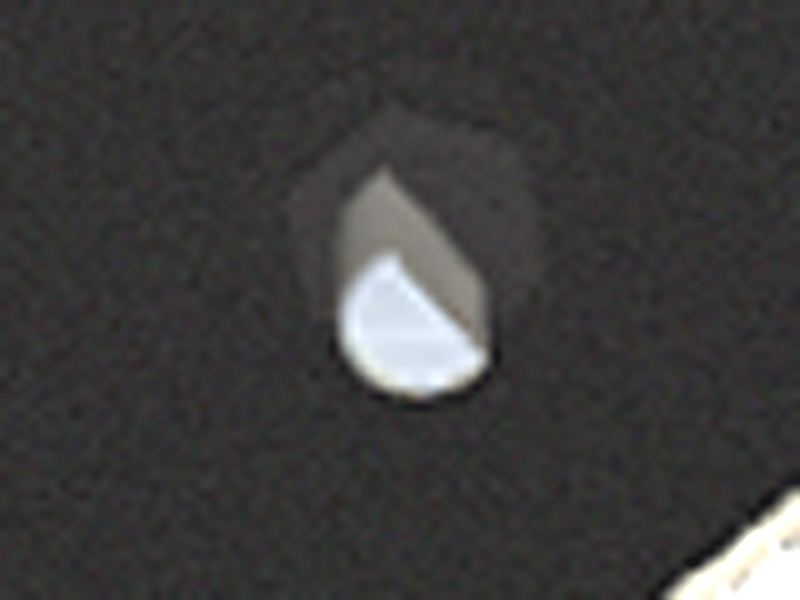

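The enlarged crop shows the shaft's bright D-shaped end. Its straight edge runs from crop (390,255) to (485,355), with the grey flat face beyond it at upper right, so the flat faces the image's upper right. I'll fit the circle and the edge on z = 0.092.

```bash
cat >> h.py <<'E'
def fit_shaft(im,c,u0,v0,z=.092,k=10,w=20,thr=135):
    g=cv2.resize(cv2.cvtColor(im,cv2.COLOR_BGR2GRAY)[v0-w:v0+w,u0-w:u0+w],None,fx=k,fy=k,interpolation=cv2.INTER_CUBIC)
    g=cv2.GaussianBlur(g,(0,0),3); cs,_=cv2.findContours((g>thr).astype(np.uint8),0,1)
    ct=max(cs,key=cv2.contourArea)[:,0].astype(float); px=(ct+.5)/k-.5+[u0-w,v0-w]
    P=np.array([onz(c,p,z,True)[:2] for p in px])
    # longest straight run of the hull = flat
    from scipy.optimize import least_squares
    def res(x): # D: circle r and flat d
        q=P-x[:2]; n=np.array([np.cos(x[2]),np.sin(x[2])])
        t=q@n; return np.maximum(np.hypot(*q.T)-x[3],t-x[4])
    best=min((least_squares(res,[*P.mean(0),a,.006,.0018],loss="soft_l1",f_scale=.0003) for a in np.arange(0,6.28,.5)),key=lambda r:r.cost)
    x=best.x; return x[:2],np.degrees(x[2])%360,x[3],x[4],np.sqrt(np.mean(best.fun**2)),len(P)
E
python3 - <<'E'
from h import *
import pickle
b=cv2.imread("pics/ws.png");cs=pickle.load(open("pics/ws.pkl","rb"))
for t in (115,135,150,165): print(t,fit_shaft(b,cs,325,238,thr=t))
e=[onz(cs,p,.092,True)[:2] for p in ((323.5,233),(333,243))]; d=e[1]-e[0]; print("edge",d,np.linalg.norm(d),"normal",np.degrees(np.arctan2(d[0],-d[1])))
E
```

```text
115 (array([ 0.50472712, -0.17173207]), np.float64(356.52694400262004), np.float64(0.005312258220877103), np.float64(0.0015613430117895394), np.float64(7.380029871243709e-05), 339)
135 (array([ 0.50453681, -0.17198093]), np.float64(0.13138672480181413), np.float64(0.004692971256572889), np.float64(0.0011216885466831953), np.float64(0.0006208666110218685), 444)Traceback (most recent call last):
  File "<stdin>", line 4, in <module>
  File "h.py", line 30, in fit_shaft
    ct=max(cs,key=cv2.contourArea)[:,0].astype(float); px=(ct+.5)/k-.5+[u0-w,v0-w]
       ~~~^^^^^^^^^^^^^^^^^^^^^^^^
ValueError: max() iterable argument is empty
```

```bash
python3 - <<'E'
from h import *
import pickle
b=cv2.imread("pics/ws.png");cs=pickle.load(open("pics/ws.pkl","rb"))
for t in (95,105,110,115,120): 
    x=fit_shaft(b,cs,325,238,thr=t); print(t,x[0].round(4),round(x[1],1),np.round(x[2:5],5))
k=np.array([.5569,.3103]); yaw=47.7
robot.move_pose([*k,.18],[180,0,yaw]); robot.line_to([*k,.0765],vel=.12); 
s=robot.observe(); print(s["tool_pos"],s["tcp_rot"],s["gripper_width"])
robot.set_gripper(.015); s=robot.observe(); print("w",s["gripper_width"],s["gripper_force"],s["ft_force"])
robot.line_to([*k,.25],vel=.15); s=robot.observe(); print("w",s["gripper_width"],s["gripper_force"],s["ft_force"],s["time"])
p=np.array([.506,-.170,.27]); robot.move_pose(p,[180,0,-3.5]); robot.pause(.3); snap("hold")
s=robot.observe(); print(s["tool_pos"],s["tcp_rot"],s["q"],s["time"])
E
```

```text
95 [ 0.5048 -0.1717] 356.2 [5.62e-03 1.78e-03 7.00e-05]
105 [ 0.5048 -0.1717] 356.4 [5.47e-03 1.67e-03 7.00e-05]
110 [ 0.5048 -0.1717] 356.5 [5.40e-03 1.61e-03 7.00e-05]
115 [ 0.5047 -0.1717] 356.5 [5.31e-03 1.56e-03 7.00e-05]
120 [ 0.5047 -0.1717] 356.6 [5.22e-03 1.50e-03 8.00e-05]
[0.55754129 0.31048742 0.07754182] [ 1.79954385e+02 -7.74984924e-02  4.76988897e+01] 0.08520368398214452
w 0.02535122199842178 59.19610546901822 [-0.20994785 -0.21312455  2.67062036]
w 0.025269298717170874 58.869498618878424 [-0.3104594   0.99872531 -1.37249537] 8.8167
[ 0.50613792 -0.16969509  0.26997517] [-1.79998774e+02  3.68379831e-03 -3.46240516e+00] [-3.25850415e+01 -5.86282332e+00 -9.78502483e+00  8.60816134e+01
 -7.21487894e-04  1.50877364e+02] 10.925
```

View pics/hold.png

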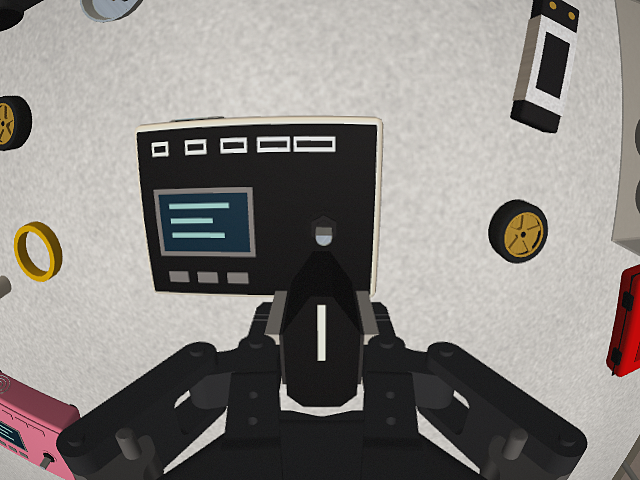

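The knob is held between the pads. Its white line runs from about (321,360) at the axis to (321,305) at the nose, and the shaft end is clear at (324,238). I'll measure both in the tool frame from this same picture.

```bash
python3 - <<'E'
from h import *
import pickle
im=cv2.imread("pics/hold.png");c=pickle.load(open("pics/hold.pkl","rb"))
s=robot.observe(); tp=np.array(s["tool_pos"]); print(tp)
yaw=np.radians(-3.46); X=np.array([np.cos(yaw),np.sin(yaw)]); Y=np.array([np.sin(yaw),-np.cos(yaw)])
g=cv2.cvtColor(im,cv2.COLOR_BGR2GRAY)
m=np.zeros_like(g); m[296:370,310:332]=(g[296:370,310:332]>100)
px=np.argwhere(m)[:,::-1]
for h in (.0345,.0355):
    P=np.array([onz(c,p,tp[2]-h,True)[:2]-tp[:2] for p in px]); Q=np.c_[P@X,P@Y]
    u=np.linalg.svd(Q-Q.mean(0))[2][0]; u*=np.sign(u[0])
    print("line tool frame x",Q[:,0].min(),Q[:,0].max(),"y",Q[:,1].mean(),"ang in world",-3.46-np.degrees(np.arctan2(u[1],u[0])))
# top blunt edge
print(g[355:412:2,321], g[340,270:375:3])
for t in (85,95,105,115):
    x=fit_shaft(im,c,324,238,thr=t); d=x[0]-tp[:2]; print(t,x[0].round(4),"tool",[round(d@X,4),round(d@Y,4)],round(x[1],1),np.round(x[2:5],5))
big=cv2.resize(np.vstack([im[215:265,284:364]]),(640,400),interpolation=cv2.INTER_CUBIC); cv2.imwrite("pics/shaft2.png",cv2.convertScaleAbs(big,alpha=1.5,beta=20))
E
```

```text
[ 0.50613792 -0.16969509  0.26997517]
line tool frame x 0.00029383002337164823 0.022489129804781252 y 0.00022004120183259808 ang in world -2.8969703765055677
line tool frame x -0.00045788713429547435 0.021947233663448366 y 0.0002211598054166545 ang in world -2.8969703765055725
[220 220 233   0  26  24  25  24  25  27  23  26  25  24  24  26  24  22
  23  21  23  25  24  22  26  10 181 202 190] [ 34  34 184 104  50  27  26  27  26  26  23  26  25  26  23  24 194 221
 235  19  25  23  26  29  25  27  23  28  29  26  50  63 182  48  28]
85 [ 0.5058 -0.1709] tool [np.float64(-0.0002), np.float64(0.0012)] 86.1 [0.00689 0.00481 0.00049]
95 [ 0.5047 -0.1715] tool [np.float64(-0.0014), np.float64(0.0019)] 356.1 [5.74e-03 2.27e-03 7.00e-05]
105 [ 0.5047 -0.1715] tool [np.float64(-0.0014), np.float64(0.0019)] 356.0 [5.66e-03 2.05e-03 7.00e-05]
115 [ 0.5047 -0.1715] tool [np.float64(-0.0014), np.float64(0.0019)] 356.2 [5.57e-03 1.89e-03 7.00e-05]
```

View pics/shaft2.png

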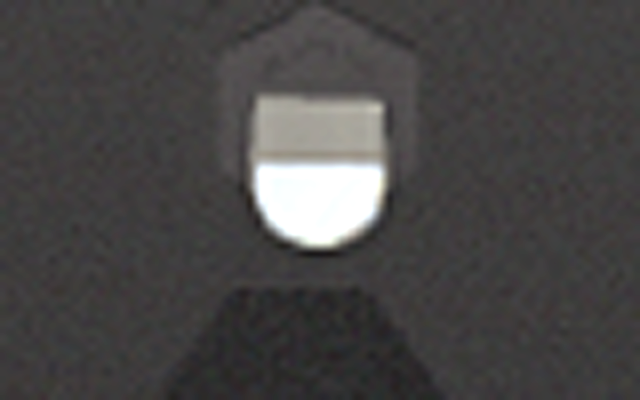

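The enlarged crop shows the D end squarely, with its flat edge on top, so the flat faces the nose direction. The fit gives (0.5047, -0.1715) at a yaw of -3.9°, matching the first look within 0.2 mm. Now I insert under a force guard.

```bash
python3 - <<'E'
from h import *
import pickle
im=cv2.imread("pics/hold.png");c=pickle.load(open("pics/hold.pkl","rb"))
tp=np.array(robot.observe()["tool_pos"]); y=np.radians(-3.46)
for h in (.0345,.0355):
    print("blunt edge tool x",[(onz(c,(321,r),tp[2]-h,True)[:2]-tp[:2])@[np.cos(y),np.sin(y)] for r in (403.5,405)])
x,yy=.5047,-.1713
robot.move_pose([x,yy,.185],[180,0,-4.2]); robot.pause(.3)
s=robot.observe(); f0=np.array(s["ft_force"]); print(s["tool_pos"],s["tcp_rot"],f0)
hit=robot.line_to([x,yy,.153],vel=.02,guard=12); s=robot.observe()
print(hit,s["tool_pos"],s["tcp_rot"],np.array(s["ft_force"])-f0,s["torque"],s["time"])
E
```

```text
blunt edge tool x [np.float64(-0.021058569919792037), np.float64(-0.02187688638672669)]
blunt edge tool x [np.float64(-0.022012139825625242), np.float64(-0.022838192164319544)]
[ 0.50549957 -0.17179171  0.1868436 ] [ 1.79925352e+02 -1.38534612e-01 -4.19544488e+00] [ 0.11010525  0.49116717 -1.10728415]
False [ 0.50476454 -0.17132092  0.15314638] [ 1.79993678e+02 -1.06374718e-02 -4.19654764e+00] [-0.38468396 -0.14439922 -0.72931307] [-0.05376414 -0.01345785 -0.00217858] 13.4083
```

It went on with under 1 N of force, so nothing is jamming. Now I press step by step while watching the spring force.

```bash
python3 - <<'E'
from h import *
robot.pause(.3); s=robot.observe(); print(np.round(s["tool_pos"],5),np.round(s["ft_force"],2))
for z in (.152,.151,.150,.149,.148,.147,.146):
    hit=robot.line_to([.5047,-.1713,z],vel=.01,guard=18); robot.pause(.15); s=robot.observe()
    f=s["ft_force"]; print(z,hit,np.round(s["tool_pos"],5),np.round(f,2),round(s["gripper_width"],4),round(s["gripper_force"],1))
    if hit or f[2]>14: break
print(s["time"]); snap("press")
cv2.imwrite("pics/side1.png",cv2.resize(robot.grab_frame("side")[120:300,200:440],(800,600),interpolation=cv2.INTER_CUBIC))
E
```

```text
[ 0.50471 -0.17133  0.15304] [ 0.01 -0.54 -1.73]
0.152 False [ 0.50481 -0.17136  0.15226] [-1.16  1.36  3.03] 0.0255 59.2
0.151 False [ 0.5048  -0.17136  0.15114] [-1.21  0.48  3.9 ] 0.0253 59.3
0.15 False [ 0.50478 -0.17136  0.1501 ] [-0.81  0.49  5.59] 0.0256 59.4
0.149 False [ 0.5048  -0.17138  0.14921] [-0.43  0.49  6.62] 0.0252 59.5
0.148 False [ 0.50484 -0.17138  0.14861] [-2.59  1.42  9.44] 0.0253 60.5
0.147 False [ 0.50497 -0.17144  0.14849] [-5.32  1.84 15.57] 0.026 61.4
16.1083
```

View pics/side1.png

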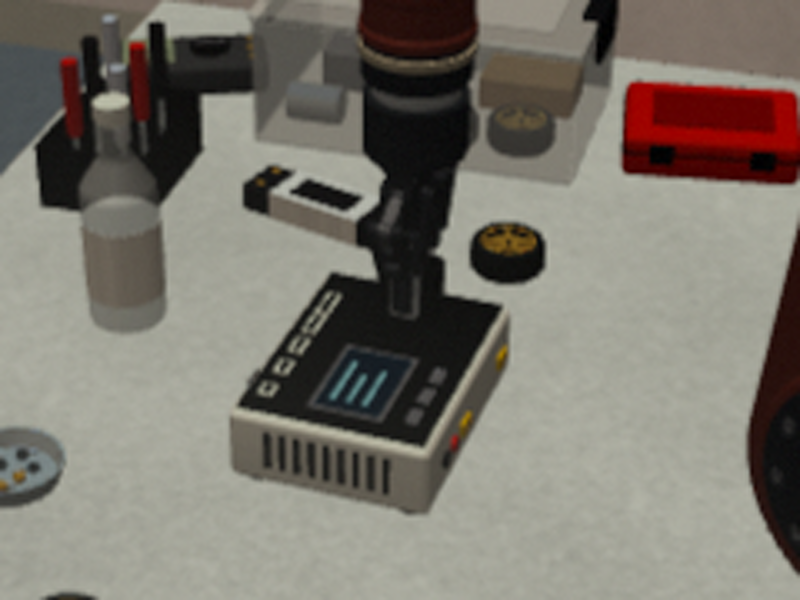

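The side view shows the gripper holding the knob down on the white charger, with the neighbours undisturbed. The force trace fits the spring: contact at 0.1525 m, about 4 to 8 N over 4 mm, then the hard stop at 0.1486 m. The knob is therefore home and the shaft fully pressed.

```bash
python3 - <<'E'
from h import *
s=robot.observe(); print(np.round(s["tool_pos"],5),np.round(s["ft_force"],2),s["gripper_force"])
print(robot.job_done())
E
```

```text
[ 0.50498 -0.17146  0.1485 ] [-4.77  2.83 16.19] 61.446195021271706
the job is handed in; nothing more can be done
None
```

I put the knob on the charger's D-shaft with its flat lined up and handed the job in at about 16 s, still holding the shaft pressed to its 4 mm stop; no verdict came back, but the force readings fit a full press.

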